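# Shut the mended inlay blocks in the gluing case

## Task

Move the brass tweezers off the gluing case and lay them lengthways on the cork mat, then put every striped inlay block lying flat in the case's blue felt tray; the blocks are brittle, so your fingers must never squeeze or press one with more than 20 N in all (both fingers added). When all the blocks are in, slide the pale translucent cover fully shut, next turn the black latch knob clockwise until it clicks past its detent and stays locked, and last press the raised red-dotted end of the rocker on the green panel to put the curing lamp on. Leave the puzzle box, spring clamp and key where they are.

Things in the scene. Friction and masses are not known exactly. Their poses are not given: they have to be found in the camera images.
- case: gluing case, fixed to the counter: wooden base 206 (its x) x 400 (its y) x 10 mm; origin on the counter under the middle of the tray. Seen from the origin the latch knob is at -y, the deck where the pale translucent cover parks at +y. Rails along y, 8 mm wide, inner faces 85 mm either side of the middle, tops 34 mm above the counter
- tray_in (a point): middle of the tray's blue felt floor, 10 mm above the counter, axes as the case. The tray is 170 (x) x 136 (y) mm inside; at its two y ends are low walls 12 mm high above the felt, 5 mm thick; its x sides are the rails, 24 mm high above the felt. Room for four blocks lying flat, two by two
- cover (a joint): slide of the pale translucent cover (184 x 146 mm plate, 6 mm thick, underside 24.5 mm above the felt) along the case's y: 0 = fully shut over the tray, about 0.135 to 0.16 m = parked open on the deck. Stays where left, about 1 N of friction
- cover_grip (a point): grip point of the cover's brass handle, a bar 64 (case x) x 12 (case y) mm standing 24 mm up from the plate in its middle; this point is on its centre line, 8 mm below its top; axes as the case
- latch (a joint): angle of the latch knob, rad: 0 = open, 1.2 = locked; turns clockwise seen from above. An over-centre detent (0.08 N m to start it) has its hump midway at 0.6: short of it the knob springs back to 0, past it the knob clicks over to its stop at 1.2 and stays
- latch_grip (a point): grip point of the black latch knob, on its axis 56 mm above the counter, 10.5 mm below its top; the knob's wing is 44 mm long along this frame's x and 12 mm thick along its y, 26 mm tall, over a round base; the frame turns with the knob
- rocker (a joint): angle of the white lamp rocker in the green enamel panel (85 x 110 x 22 mm), rad: 0 = lamp off, 0.4 = lamp on; it snaps over at 0.2
- rocker_on (a point): point on top of the red-dotted, raised end of the rocker paddle (52 x 26 mm), 17 mm from its pivot, about 40 mm above the counter while off: pressing here (about 4 N) by some 7 mm puts the lamp on. The panel's middle is 17 mm further along this point's x axis (110 mm side along y)
- tweezers: loose brass tweezers, 205 mm long (x), 12 mm wide (y), 8 mm thick, 60 g; origin at the middle of the underside. At the start they lie across the case's rails above the tray
- mat: cork tool mat fixed on the counter, 250 (x) x 100 (y) x 4 mm; origin at the middle of its underside
- puzzle_box: bystander: cracked old puzzle box, faded tan, 90 x 130 x 60 mm; origin at the middle of its underside
- clamp: bystander: steel spring clamp about 125 mm long, 18 mm high, orange jaws; origin on the counter at its middle
- key: bystander: red lacquered key about 85 mm long, 6 mm thick; origin at its underside near the middle
- block0: brittle inlay block (striped marquetry), 54 (x) x 34 (y) x 15 (z) mm, about 30 g, origin at its centre; lies flat on the counter, may be absent. Cracks if the fingers squeeze or press it with more than 20 N in all (both fingers' contact forces added)
- block1: brittle inlay block (striped marquetry), 54 (x) x 34 (y) x 15 (z) mm, about 30 g, origin at its centre; lies flat on the counter, may be absent. Cracks if the fingers squeeze or press it with more than 20 N in all (both fingers' contact forces added)
- block2: brittle inlay block (striped marquetry), 54 (x) x 34 (y) x 15 (z) mm, about 30 g, origin at its centre; lies flat on the counter, may be absent. Cracks if the fingers squeeze or press it with more than 20 N in all (both fingers' contact forces added)
- block3: brittle inlay block (striped marquetry), 54 (x) x 34 (y) x 15 (z) mm, about 30 g, origin at its centre; lies flat on the counter, may be absent. Cracks if the fingers squeeze or press it with more than 20 N in all (both fingers' contact forces added)
Things that resemble listed ones, but are neither listed nor needed, are in the scene too. There is more than one size of the tweezers; the one meant has the size given above.

How it is judged:
By the outcome, as a careful person would: the job done as asked, in the order asked, and still so for the second after the job is handed in, with the robot touching nothing.
Of block0, block1, block2, block3 only 2 to 4 are there at a start; the rules pass over those that are not, and their reading is None.
At some moment in a run one of block0, block1, block2, block3 may be knocked a few centimetres aside while the robot is not near it.
Once in a run the grip may slacken for a moment while it holds something.
It also fails if it takes over 210 s, if anything falls off the work surface, if the arm or the gripper's body presses on something with over 40 N, if the wrist force passes 120 N, or if a joint passes its speed limit or range.

## Robot

A 6-joint arm with a two-finger parallel gripper is mounted at the origin on the work surface. World frame = base frame: x ahead of the robot, y to its left, z up, the work surface at z = 0. Lengths are in m, angles in rad, forces in N, time in s.
With the tool pointing down it reaches from about 0.25 to 0.775 m from the base axis. Payload 4 kg.
Tool frame: the origin (TCP) lies on the centre line of the jaws, within the pads' length; the fingertips stand robot.tips_ahead ahead of it and the grasp point (between the pads) lies 8 mm behind it (robot.tips_ahead is the distance from the TCP to the fingertips, in m); z points along the fingers, y is the line along which they close (so a half turn about z gives the same grasp; the last joint's range is limited). The gripper opens to 94 mm and grips with 3 to 60 N. Pads are 16 mm wide; open, the fingers measure 119 mm over their backs; the gripper's body (75 mm by 177 mm) begins 78 mm behind the grasp point.
Start: joints at [-1.417, 0.087, 1.371, -0, 1.684, -0.103], TCP at [0.14, -0.532, 0.217] pointing down, gripper open.
Joint ranges: [-3.1, 3.1], [-0.76, 2.03], [0.27, 2.55], [-1.08, 4.22], [0.17, 2.65], [-2.57, 2.57]. Speed limits (rad/s): [2.79, 2.79, 3.14, 3.14, 3.14, 3.14].

## Interface

Orientations are given as [roll, pitch, yaw] about the fixed x, y, z axes, in that order (R = Rz(yaw) Ry(pitch) Rx(roll)).
In Python, from bench import robot, snapshot, close_job, spotter gives the robot as it stands. The module is installed in compiled form; this text tells all that it offers.
- The arm moves only by the tool servo_tool, never from a script. Its argument "commands" is one flat list of numbers, 7 for each row, row after row: the shift along the tool's x, y, z in m, then the turn, a rotation vector about the tool's x, y, z in degrees, then the finger opening in m, from 0 to 0.094. In form: [x, y, z, ax, ay, az, grip, x, y, z, ax, ay, az, grip, ...]. A call has 1 to 10 rows; each row is the pose to reach, as a shift and turn from the pose commanded when the call began, along the tool's axes at that moment; what a row does not reach only later rows make up. A row lasts 1/8 s, in which the tool goes at most 62.5 mm and 10.7 degrees, less where a joint would pass 70% of its speed; a pose out of reach is approached as far as the arm can. A call with a gripper value outside its range is refused whole. The fingers move at their own pace and stop on an object; the grip force is fixed at half the most. Time passes only in rows, so rows that repeat a pose let the fingers close. It gives the time, the measured TCP pose, the force, the opening and the grip force at its end, in the units of the state.
- robot.get_obs(): the state, without advancing time (a new reading comes with each control period).
- snapshot(name): name is "side" or "top"; returns a dict with "img" (480x640x3 uint8, blue, green, red), "camera_matrix" (3x3 intrinsics, pixels), "extrinsics" (4x4, takes a point from camera to world coordinates). Camera axes: x right, y down, z forward; pixel columns grow to the right and rows downward; lengths in m; the calibration is good to about 2 mm. A picture is of the moment at which its call begins. There is no depth.
- close_job(): hands the job in; it is judged then, once.
Trained networks look in a picture, given as the dict that the camera call returned (one of the last four; its "shot" number tells which), for a name from the list of things; names that differ only in an ending like _2 or _b are one class to them, and where a whole thing is asked for, a point or a joint stands for the part that bears it (a point fixed in the world has none). Each returns a list of dicts, best first, with "conf" (0 to 1); they miss things now and then, are a little off and sometimes report something else, mostly with a low value. They report only what shows in the picture. A call takes as long as a camera call. They do not tell look-alikes from the thing itself.
- spotter.trace(name, picture): "region" (480x640 bool, what is visible of it) and "box" ([left, top, width, height] in pixels, round what is visible of it).
The state is a dict: "time": time; "joint_positions": joint angles; "qvel": joint speeds; "joint_torque": joint torques, N m; "tool_pos": TCP position; "ee_rot": TCP orientation; "wrist_force": force on the tool from outside, world axes, zero at the start; "wrist_torque": the same for the moment, N m; "width": finger opening in m; "finger_force": force on a finger pad.
Only numpy, scipy, OpenCV 4.12 (cv2) and the standard library are available. Lean on these libraries where they do the work, as an engineer would, in place of code of your own. Each camera call takes 0.05 s, during which the arm holds its last target. There are 200 camera calls.

## Working session

There is one attempt and no reset: what is moved stays moved. The work goes in short steps, Python scripts to look and compute and a tool call to move; the robot and the scene stay as the last step left them, time stands still between calls to the robot, and variables do not carry over. Pictures are saved under pics/ and viewed, at most 14 in all, crops included, and the job is handed in when it is done.

Besides the shell and the picture viewer there is one more tool, called after "Call:" as name(argument=value, ...) on one line, values as JSON. servo_tool: Moves the arm, as the interface text tells. Its arguments: {"type":"object","properties":{"commands":{"type":"array","items":{"type":"number"}}},"required":["commands"]}

```bash
mkdir -p pics; python3 - <<'E'
from bench import robot, snapshot
import cv2
o=robot.get_obs()
for k,v in o.items(): print(k,v)
print(robot.tips_ahead)
for n in("top","side"):
    s=snapshot(n); cv2.imwrite(f"pics/{n}0.png",s["img"]); print(n,s["camera_matrix"].tolist(),s["extrinsics"].round(4).tolist())
E
```

```text
time 0.0
joint_positions [-1.41707329e+00  8.79599217e-02  1.37219887e+00  1.71996435e-05
  1.68355825e+00 -1.03102326e-01]
qvel [ 5.74809352e-04 -8.89453219e-05  6.22927990e-04 -4.62966500e-04
  7.87836513e-04 -1.44161015e-03]
joint_torque [-1.43101270e-04 -3.40188861e+01 -3.02422822e+01  7.16705387e-02
  3.30905488e-02 -1.87378878e-04]
tool_pos [ 0.13963036 -0.53147146  0.21532953]
ee_rot [-3.13948130e+00 -2.35645629e-04  2.56827029e-01]
wrist_force [-0.3442338   0.54563818 -0.00486805]
wrist_torque [-0.03170809  0.00440473  0.00179864]
finger_force 0.0
width 0.09402199530746928
0.011
top [[444.44476534731604, 0.0, 319.4711405844129], [0.0, 444.44476534731604, 241.7996109404079], [0.0, 0.0, 1.0]] [[-0.0017, -0.998, 0.0629, 0.3979], [-0.9999, 0.0024, 0.0103, -0.0059], [-0.0104, -0.0629, -0.998, 1.0343], [0.0, 0.0, 0.0, 1.0]]
side [[445.93506427225384, 0.0, 324.0735236017127], [0.0, 445.93506427225384, 244.062199045529], [0.0, 0.0, 1.0]] [[-0.8571, -0.3161, 0.4067, 0.0218], [-0.5151, 0.536, -0.6689, 0.7345], [-0.0066, -0.7828, -0.6222, 0.7626], [0.0, 0.0, 0.0, 1.0]]
```

View pics/top0.png

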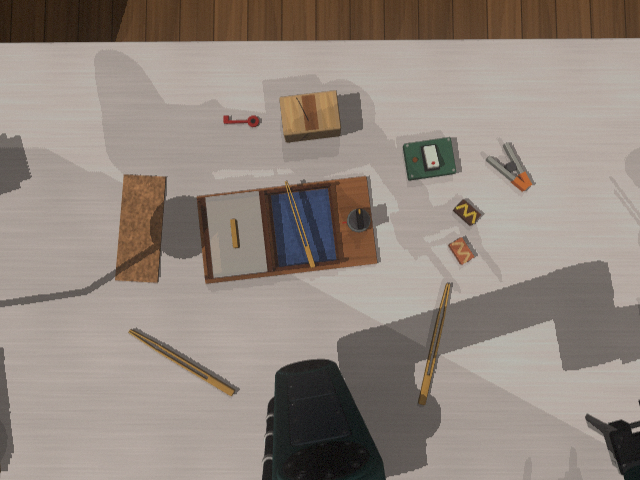

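View pics/side0.png

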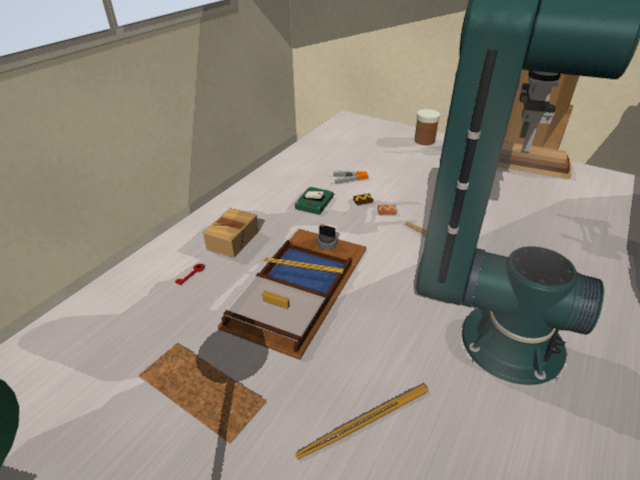

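Both views show the case (top: centre about 290,230) with tweezers across the tray at (300,223). Other tweezers lie at (183,362) and (437,343). Block candidates are at (467,212) and (461,249), the mat is at (142,228), the knob at (359,218) and the rocker panel at (430,158). Next I'll trace everything and enlarge a crop of the candidates.

```bash
cat > h.py <<'E'
import numpy as np, cv2
from bench import robot, snapshot, spotter, close_job
def plane(s,uv,z):
    uv=np.atleast_2d(np.asarray(uv,float)); K=s["camera_matrix"];E=s["extrinsics"]
    d=np.c_[(uv-K[[0,1],[2,2]])/K[[0,1],[0,1]],np.ones(len(uv))]@E[:3,:3].T
    t=(z-E[2,3])/d[:,2]; return (E[:3,3]+d*t[:,None])[:,:2]
def proj(s,p):
    p=np.atleast_2d(np.asarray(p,float));E=s["extrinsics"]
    c=(p-E[:3,3])@E[:3,:3]; c=c@s["camera_matrix"].T; return c[:,:2]/c[:,2:]
def rect(s,region,z):
    "centre, long, short, yaw of long side (deg) on plane z"
    v,u=np.nonzero(region); q=plane(s,np.c_[u,v],z)
    (c,wh,a)=cv2.minAreaRect((q*1000).astype(np.float32))
    if wh[0]<wh[1]: wh=wh[::-1];a+=90
    return np.round(c,1),np.round(wh,1),round((a+90)%180-90,1)
def find(s,n,z,k=4):
    for d in spotter.trace(n,s)[:k]:
        print(n,round(d["conf"],2),np.round(d["box"]).tolist(),*rect(s,d["region"],z))
E
python3 - <<'E'
from h import *
s=snapshot("top")
for n,z in dict(case=.034,cover=.0405,cover_grip=.0585,latch_grip=.0665,rocker=.03,tweezers=.042,mat=.004,block0=.015,block3=.015,puzzle_box=.06,clamp=.018,key=.006).items(): find(s,n,z,5)
i=s["img"]; a=cv2.resize(i[180:280,420:520],None,fx=4,fy=4,interpolation=3);b=cv2.resize(i[170:270,270:390],None,fx=3.33,fy=4,interpolation=3)
cv2.imwrite("pics/c1.png",np.hstack([a,b])[:, :800])
E
```

```text
case 0.7 [195.0, 173.0, 182.0, 108.0] [490.   79.8] [394.2 203.3] -83.1
cover 0.75 [200.0, 190.0, 72.0, 89.0] [480.1 191.8] [186.7 148.9] 6.0
cover_grip 0.68 [196.0, 192.0, 73.0, 88.0] [478.7 188.2] [183.6 146.8] 7.3
cover_grip 0.52 [424.0, 144.0, 13.0, 26.0] [ 649.4 -244. ] [49.4 27.9] 10.2
latch_grip 0.84 [352.0, 206.0, 18.0, 24.0] [509.7 -83.6] [43.5 40.2] -45.1
rocker 0.56 [424.0, 147.0, 16.0, 22.0] [ 657.3 -251.5] [51.5 27.2] 13.8
tweezers 0.9 [132.0, 330.0, 104.0, 63.0] [197.2 310.1] [268.8  17.8] 59.5
tweezers 0.79 [420.0, 282.0, 30.0, 120.0] [ 237.5 -247.8] [268.5  22.2] -13.3
tweezers 0.52 [287.0, 181.0, 29.0, 88.0] [501.2  48.9] [199.   15.4] 16.2
mat 0.9 [116.0, 173.0, 50.0, 107.0] [497.2 423.6] [249.9 100.6] -3.2
block0 0.96 [457.0, 202.0, 24.0, 23.0] [ 530.  -333.7] [53.2 37.7] 44.6
block0 0.64 [448.0, 239.0, 26.0, 23.0] [ 442.3 -318.1] [57.2 39.6] 33.4
block3 0.96 [457.0, 202.0, 24.0, 23.0] [ 530.  -333.7] [53.2 37.7] 44.6
block3 0.64 [448.0, 239.0, 26.0, 23.0] [ 442.3 -318.1] [57.2 39.6] 33.4
puzzle_box 0.77 [281.0, 89.0, 57.0, 53.0] [742.2  24.8] [129.6 106.1] -83.4
clamp 0.74 [485.0, 147.0, 46.0, 43.0] [ 627.7 -436.3] [114.2  67.4] 35.7
key 0.65 [225.0, 115.0, 34.0, 12.0] [750.4 189.7] [80.8 26.5] 89.7
```

View pics/c1.png

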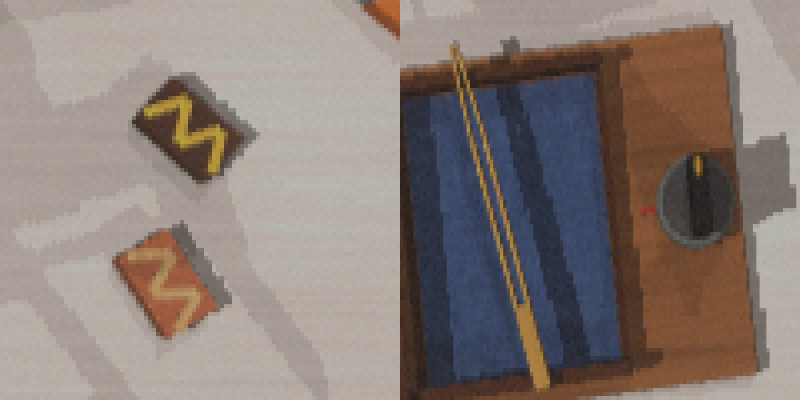

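The crop shows two striped blocks: dark at (467,212) and orange at (461,249). Both measure about 54x34. The tweezers candidates are (183,362) and (437,343), both about 268 mm long, and (300,223) across the case at about 200 mm. Only the last one matches the 205 mm length and the described location. The knob's wing carries a gold mark pointing up-image at (359,213), and there is a red mark at (350,222).

```bash
cat >> h.py <<'E'
from scipy.spatial.transform import Rotation as R
def go(x,y,z,yaw,tilt=None):
    "shift (m) and turn (deg) in tool axes from measured pose to tool-down pose with yaw (deg)"
    o=robot.get_obs(); A=R.from_euler("xyz",o["ee_rot"]); p=np.array(o["tool_pos"])
    B=R.from_euler("xyz",[np.pi,0,np.deg2rad(yaw)])
    print(np.round(A.inv().apply(np.array([x,y,z])-p),4),np.round((A.inv()*B).as_rotvec(degrees=True),2))
E
python3 - <<'E'
from h import *
s=snapshot("top"); i=s["img"].astype(int)
m=(i[...,0]>i[...,2]+15)&(i[...,0]>i[...,1]+8); m[:,:260]=0;m[:,350:]=0;m[:170]=0;m[290:]=0
m=cv2.morphologyEx(m.astype(np.uint8),cv2.MORPH_CLOSE,np.ones((13,13)))
print("felt",rect(s,m,.01))
c,wh,a=cv2.minAreaRect(plane(s,np.argwhere(m)[:,::-1],.01).astype(np.float32)*1000); print(cv2.boxPoints((c,wh,a)).round(1))
for n,z in (("cover",.0405),("tweezers",.042)):
  for d in spotter.trace(n,s)[:3]:
    if n=="cover" or 280<d["box"][0]<300:
      v,u=np.nonzero(d["region"]); q=plane(s,np.c_[u,v],z)*1000
      if n=="tweezers": print("tw ends",q[np.argmin(q[:,0])],q[np.argmax(q[:,0])])
      print(n,cv2.boxPoints(cv2.minAreaRect(q.astype(np.float32))).round(1).tolist())
hsv=cv2.cvtColor(s["img"],cv2.COLOR_BGR2HSV)
h=(hsv[...,0]>15)&(hsv[...,0]<32)&(hsv[...,1]>120)&(hsv[...,2]>100); h2=np.zeros_like(h);h2[205:260,222:250]=h[205:260,222:250]
print("handle",rect(s,h2,.0645),h2.sum())
k=i.sum(2)<110; k2=np.zeros_like(k);k2[200:235,345:375]=k[200:235,345:375]; print("knob",rect(s,k2,.0665),k2.sum())
# base corners from brown
print("corners",plane(s,[[371,177],[380,262],[197,200],[207,283]],.01).round(4))
E
```

```text
felt (array([497.1,  42.7]), array([166.4, 132.3]), 6.7)
[[406.8  98.7]
 [422.2 -32.7]
 [587.4 -13.3]
 [572.  118.1]]
cover [[379.8999938964844, 256.3999938964844], [397.0, 106.5999984741211], [580.4000244140625, 127.5], [563.2999877929688, 277.29998779296875]]
tw ends [406.379376    18.84486161] [595.90305019  81.93126851]
tweezers [[404.1000061035156, 26.100000381469727], [407.6000061035156, 14.800000190734863], [598.4000244140625, 74.0], [594.9000244140625, 85.30000305175781]]
handle (array([478.6, 192.5]), array([62.1, 10.2]), 6.9) 132
knob (array([509.1, -83.5]), array([40.4, 12.7]), 7.6) 44
corners [[ 0.6133 -0.1156]
 [ 0.4156 -0.1345]
 [ 0.5607  0.2898]
 [ 0.368   0.2637]]
```

```bash
python3 - <<'E'
from h import *
go(.501,.050,.20,17); go(.501,.050,.033,17)
E
```

```text
[ 0.4973 -0.4712  0.0164] [ 0.01  0.   -2.29]
[ 0.4973 -0.4712  0.1834] [ 0.01  0.   -2.29]
```

Call:
servo_tool(commands=[0.497,-0.471,0.0,0,0,-2.3,0.05,0.497,-0.471,0.0,0,0,-2.3,0.05,0.497,-0.471,0.0,0,0,-2.3,0.05,0.497,-0.471,0.0,0,0,-2.3,0.05,0.497,-0.471,0.0,0,0,-2.3,0.05,0.497,-0.471,0.0,0,0,-2.3,0.05,0.497,-0.471,0.0,0,0,-2.3,0.05,0.497,-0.471,0.0,0,0,-2.3,0.05,0.497,-0.471,0.0,0,0,-2.3,0.05,0.497,-0.471,0.0,0,0,-2.3,0.05])

```text
time: 2.15
tool_pos: [0.4701, 0.001, 0.2169]
ee_rot: [3.141, -0.001, 0.297]
wrist_force: [1.3, -0.5, 0.4]
width: 0.0495
finger_force: 0.0
```

Call:
servo_tool(commands=[0,0,0,0,0,0,0.05,0,0,0,0,0,0,0.05])

```text
time: 2.4
tool_pos: [0.469, -0.0011, 0.2163]
ee_rot: [3.141, 0.001, 0.298]
wrist_force: [-0.1, 0.5, -0.0]
width: 0.0501
finger_force: 0.0
```

```bash
python3 - <<'E'
from h import *
go(.501,.050,.033,17)
s=snapshot("top"); cv2.imwrite("pics/top1.png",s["img"])
for n in ("block0",): find(s,n,.015,5)
s=snapshot("side"); find(s,"block0",.0,5)
E
```

```text
[ 0.0457 -0.0395  0.1833] [0.03 0.05 0.05]
block0 0.77 [456.0, 200.0, 24.0, 22.0] [ 530.  -333.7] [53.2 37.8] 44.6
block0 0.7 [445.0, 238.0, 28.0, 22.0] [ 442.3 -318.2] [57.4 40.3] 32.7
block0 0.7 [352.0, 196.0, 23.0, 9.0] [ 531.5 -341.2] [63.2 58.3] 43.5
block0 0.54 [377.0, 205.0, 25.0, 10.0] [ 442.8 -327.5] [56.7 48.7] 30.4
```

View pics/top1.png

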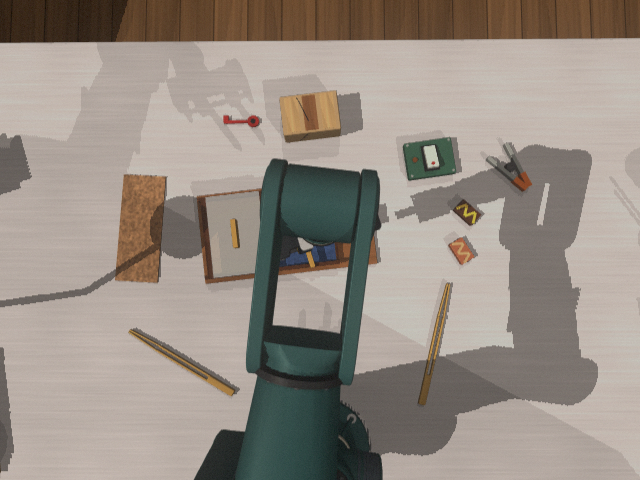

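With the arm moved, the area at bottom right is clear and only the two blocks (467,212) and (461,249) show, so there are two blocks. Now descending on the tweezers.

Call:
servo_tool(commands=[0.0457,-0.0395,0.1,0,0,0,0.05,0.0457,-0.0395,0.1,0,0,0,0.05,0.0457,-0.0395,0.14,0,0,0,0.04,0.0457,-0.0395,0.183,0,0,0,0.04,0.0457,-0.0395,0.183,0,0,0,0.04,0.0457,-0.0395,0.183,0,0,0,0.02,0.0457,-0.0395,0.183,0,0,0,0.016,0.0457,-0.0395,0.183,0,0,0,0.013,0.0457,-0.0395,0.183,0,0,0,0.0115,0.0457,-0.0395,0.183,0,0,0,0.0115])

```text
time: 3.85
tool_pos: [0.5022, 0.0503, 0.0347]
ee_rot: [3.141, -0.002, 0.297]
wrist_force: [-0.8, -0.2, 5.4]
width: 0.0118
finger_force: 13.6
```

Call:
servo_tool(commands=[0,0,0,0,0,0,0.011,0,0,0,0,0,0,0.011])

```text
time: 4.1
tool_pos: [0.5022, 0.0502, 0.0347]
ee_rot: [3.141, -0.002, 0.297]
wrist_force: [-0.8, 0.6, 5.9]
width: 0.0116
finger_force: 27.3
```

Call:
servo_tool(commands=[0,0,0,0,0,0,0.009,0,0,0,0,0,0,0.009])

```text
time: 4.35
tool_pos: [0.5023, 0.0503, 0.0347]
ee_rot: [3.141, -0.002, 0.297]
wrist_force: [-0.9, 0.4, 5.4]
width: 0.0114
finger_force: 30.0
```

```bash
python3 - <<'E'
from h import *
o=robot.get_obs();print(o["tool_pos"],o["width"],o["finger_force"],o["wrist_force"])
go(.501,.05,.083,17); go(.4972,.4236,.13,-3.2)
E
```

```text
[0.50225302 0.05025702 0.03471708] 0.011433191842214615 29.999409019947052 [-0.91201762  0.39061926  5.35406735]
[-0.0012 -0.0001 -0.0483] [ 0.04 -0.11  0.03]
[ 0.1047 -0.3584 -0.0953] [ 2.000e-02 -1.200e-01  2.023e+01]
```

Call:
servo_tool(commands=[0,0,-0.05,0,0,0,0.008,0,0,-0.095,0,0,0,0.008,0,0,-0.095,0,0,0,0.008,0.03,-0.09,-0.095,0,0,10,0.008,0.06,-0.14,-0.095,0,0,20.2,0.008,0.08,-0.19,-0.095,0,0,20.2,0.008,0.09,-0.24,-0.095,0,0,20.2,0.008,0.1,-0.29,-0.095,0,0,20.2,0.008,0.1047,-0.33,-0.095,0,0,20.2,0.008,0.1047,-0.3584,-0.095,0,0,20.2,0.008])

```text
time: 5.6
tool_pos: [0.4948, 0.4253, 0.1252]
ee_rot: [3.139, 0.004, -0.054]
wrist_force: [0.4, -0.6, -0.3]
width: 0.0119
finger_force: 30.0
```

```bash
python3 - <<'E'
from h import *
o=robot.get_obs();print(o["tool_pos"],o["width"],o["finger_force"],o["wrist_force"])
go(.4972,.4236,.006,-3.2)
s=snapshot("side"); cv2.imwrite("pics/s1.png",s["img"])
E
```

```text
[0.4948457  0.42526376 0.12519875] 0.01187560707912223 29.99285101890564 [ 0.3747252  -0.6044301  -0.31324257]
[0.0029 0.0012 0.1192] [0.16 0.21 0.13]
```

View pics/s1.png

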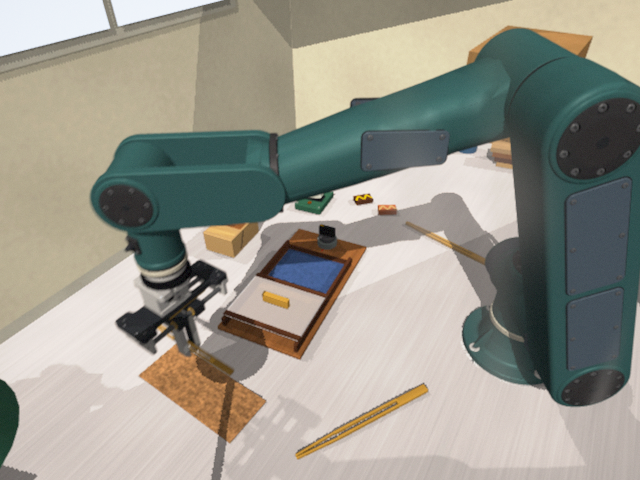

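The tweezers are held over the mat (side view, about 205,350). Since the fingertips extend below them, I'll lower until the tips are just above the mat and release.

Call:
servo_tool(commands=[0.002,0.001,0.05,0,0,0,0.008,0.002,0.001,0.09,0,0,0,0.008,0.002,0.001,0.107,0,0,0,0.008,0.002,0.001,0.108,0,0,0,0.008,0.002,0.001,0.108,0,0,0,0.008,0.002,0.001,0.108,0,0,0,0.013,0.002,0.001,0.108,0,0,0,0.022,0.002,0.001,0.108,0,0,0,0.03,0.002,0.001,0.06,0,0,0,0.03,0.002,0.001,0.0,0,0,0,0.03])

```text
time: 6.9
tool_pos: [0.4975, 0.4216, 0.1274]
ee_rot: [3.138, 0.004, -0.056]
wrist_force: [1.2, 0.2, 0.2]
width: 0.0305
finger_force: 0.0
```

Call:
servo_tool(commands=[0.0,0.1,-0.03,0,0,0,0.05,0.0,0.2,-0.03,0,0,0,0.05,0.0,0.3,-0.03,0,0,0,0.05,0.0,0.3,-0.03,0,0,0,0.05,0.0,0.4,-0.03,0,0,0,0.05,0.0,0.4,-0.03,0,0,0,0.05,0.0,0.4,-0.03,0,0,0,0.05])

```text
time: 7.78
tool_pos: [0.476, 0.0202, 0.159]
ee_rot: [3.141, -0.001, -0.059]
wrist_force: [0.2, 0.3, -0.1]
width: 0.05
finger_force: 0.0
```

```bash
python3 - <<'E'
from h import *
o=robot.get_obs();print(o["tool_pos"],o["width"],o["ee_rot"])
s=snapshot("top"); find(s,"tweezers",.012,5); find(s,"mat",.004,1)
for _ in (1,2,3):
  s=snapshot("top"); find(s,"block0",.015,3)
i=s["img"]
cv2.imwrite("pics/c2.png",np.hstack([cv2.resize(i[165:290,100:180],(400,600)),cv2.resize(i[190:270,430:500],(400,457)) if 0 else cv2.resize(i[190:270,435:490],(400,600))]))
E
```

```text
[0.47595303 0.02022531 0.1589849 ] 0.05001339223912629 [ 3.14081244e+00 -1.05969342e-03 -5.88898807e-02]
tweezers 0.6 [136.0, 184.0, 11.0, 87.0] [501.8 420.2] [198.3  13.6] -2.5
tweezers 0.59 [419.0, 284.0, 28.0, 121.0] [ 231.6 -255.9] [278.2  21.7] -13.0
tweezers 0.55 [130.0, 328.0, 103.0, 66.0] [191.3 320.8] [275.   21.1] 59.7
tweezers 0.54 [198.0, 194.0, 72.0, 85.0] [483.5 198.1] [192.7 151.9] 7.2
tweezers 0.18 [199.0, 175.0, 179.0, 106.0] [492.1  81.9] [402.4 207.9] -83.7
mat 0.7 [198.0, 193.0, 72.0, 83.0] [482.9 199.6] [190.5 151.4] 6.9
block0 0.87 [457.0, 200.0, 23.0, 23.0] [ 530.6 -333. ] [54.9 37.9] 44.5
block0 0.58 [447.0, 241.0, 27.0, 20.0] [ 442.6 -319.2] [55.3 38.4] 32.7
block0 0.77 [454.0, 203.0, 28.0, 18.0] [ 530.6 -333.1] [54.9 37.8] 44.5
block0 0.6 [447.0, 240.0, 26.0, 23.0] [ 441.9 -318.8] [56.  38.4] 32.7
block0 0.75 [447.0, 239.0, 25.0, 24.0] [ 441.4 -318.5] [55.3 37.6] 33.3
block0 0.62 [456.0, 202.0, 25.0, 23.0] [ 531.2 -334.8] [53.2 37.8] 44.5
block0 0.16 [195.0, 176.0, 182.0, 108.0] [491.2  81.7] [401.1 207.2] -83.3
```

View pics/c2.png

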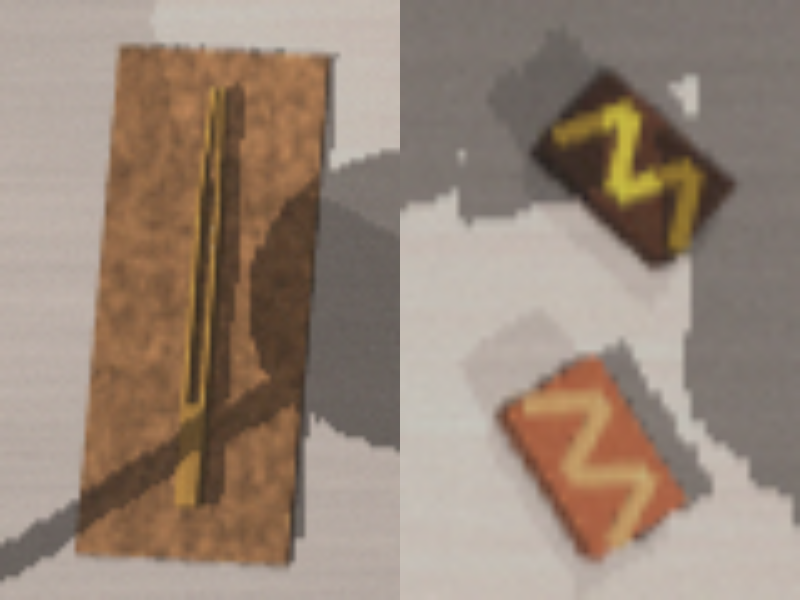

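The crop shows the tweezers lying lengthways on the mat, and both blocks in their original places. Next I pick up the dark block; corrected for the side face being visible, its centre is about (0.531,-0.336) with yaw 44.5°.

```bash
python3 - <<'E'
from h import *
go(.531,-.336,.10,44.5)
E
```

```text
[0.0738 0.3567 0.0583] [-1.000e-02  1.000e-02 -4.757e+01]
```

Call:
servo_tool(commands=[0.074,0.357,0.0,0,0,-47.6,0.05,0.074,0.357,0.0,0,0,-47.6,0.05,0.074,0.357,0.0,0,0,-47.6,0.05,0.074,0.357,0.0,0,0,-47.6,0.05,0.074,0.357,0.0,0,0,-47.6,0.05,0.074,0.357,0.02,0,0,-47.6,0.05,0.074,0.357,0.058,0,0,-47.6,0.05,0.074,0.357,0.058,0,0,-47.6,0.05,0.074,0.357,0.058,0,0,-47.6,0.05])

```text
time: 9.35
tool_pos: [0.5312, -0.3365, 0.1015]
ee_rot: [3.141, -0.0, 0.777]
wrist_force: [0.3, 0.3, -0.0]
width: 0.0495
finger_force: 0.0
```

```bash
python3 - <<'E'
from h import *
o=robot.get_obs();print(o["tool_pos"],o["width"],o["ee_rot"])
go(.531,-.336,.0135,44.5)
s=snapshot("side"); cv2.imwrite("pics/s2.png",cv2.resize(s["img"][130:280,270:470],(800,600)))
print(proj(s,[[.531,-.336,.0075],[.442,-.321,.0075]]).round(1)); find(s,"block0",.0075,4)
E
```

```text
[ 0.53119055 -0.33646118  0.10149833] 0.04947491046413393 [ 3.14097324e+00 -4.20744430e-04  7.76726535e-01]
[ 0.0002 -0.0005  0.088 ] [ 0.04 -0.02  0.  ]
[[362.5 198.1]
 [386.5 208.5]]
block0 0.7 [377.0, 208.0, 21.0, 9.0] [ 438.6 -317.1] [51.2 48.3] 30.4
block0 0.56 [352.0, 196.0, 23.0, 10.0] [ 526.6 -332. ] [63.5 61.1] 41.4
```

View pics/s2.png

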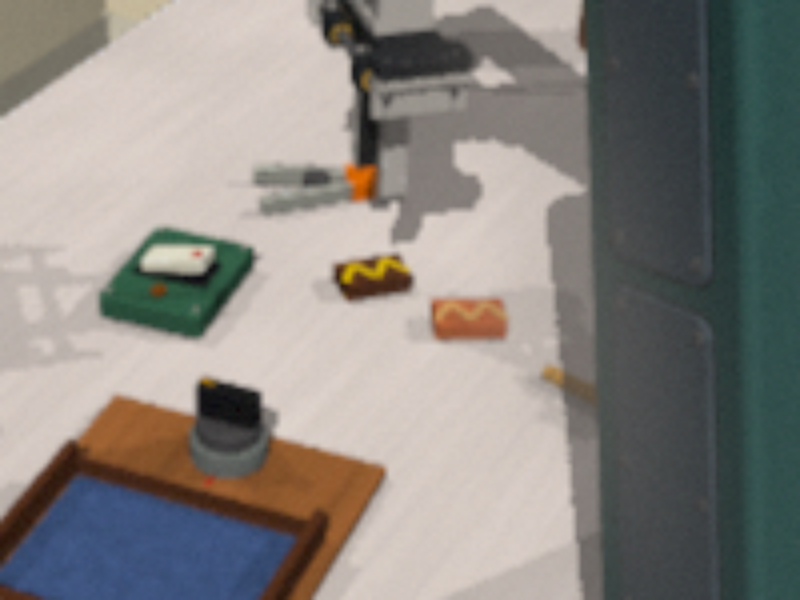

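The side view confirms the blocks within 1–2 px: dark at (363,199) and orange at (387,210). The gripper is above the dark one.

Call:
servo_tool(commands=[0,-0.0005,0.04,0,0,0,0.05,0,-0.0005,0.07,0,0,0,0.05,0,-0.0005,0.087,0,0,0,0.05,0,-0.0005,0.088,0,0,0,0.045,0,-0.0005,0.088,0,0,0,0.04,0,-0.0005,0.088,0,0,0,0.038,0,-0.0005,0.088,0,0,0,0.036,0,-0.0005,0.088,0,0,0,0.035,0,-0.0005,0.088,0,0,0,0.0345,0,-0.0005,0.088,0,0,0,0.0342])

```text
time: 10.7
tool_pos: [0.5301, -0.3372, 0.0126]
ee_rot: [3.141, 0.0, 0.775]
wrist_force: [-0.5, 0.3, 0.1]
width: 0.0344
finger_force: 4.0
```

Call:
servo_tool(commands=[0,0,0,0,0,0,0.034,0,0,0,0,0,0,0.034])

```text
time: 10.95
tool_pos: [0.5301, -0.3372, 0.0126]
ee_rot: [3.141, 0.0, 0.775]
wrist_force: [-0.6, -0.3, 0.0]
width: 0.034
finger_force: 7.8
```

Call:
servo_tool(commands=[0,0,-0.02,0,0,0,0.0341,0,0,-0.06,0,0,0,0.0341,0,0,-0.1,0,0,0,0.0341,0,0,-0.1,0,0,0,0.0341])

```text
time: 11.45
tool_pos: [0.5326, -0.3391, 0.119]
ee_rot: [3.13, -0.002, 0.775]
wrist_force: [-0.1, 1.3, -0.1]
width: 0.0342
finger_force: 5.8
```

```bash
python3 - <<'E'
from h import *
o=robot.get_obs();print(o["tool_pos"],o["width"],o["finger_force"])
go(.5377,.0475,.11,6.8)
E
```

```text
[ 0.53262301 -0.3390678   0.11900241] 0.03419293010294775 5.79192079603672
[ 0.2741 -0.2727  0.0064] [ 0.59 -0.3  37.61]
```

Call:
servo_tool(commands=[0.02,-0.02,0,0,0,3,0.0341,0.05,-0.05,0,0,0,7,0.0341,0.085,-0.085,0,0,0,12,0.0341,0.12,-0.12,0,0,0,17,0.0341,0.155,-0.155,0,0,0,22,0.0341,0.19,-0.19,0,0,0,27,0.0341,0.225,-0.225,0,0,0,32,0.0341,0.255,-0.253,0,0,0,36,0.0341,0.27,-0.268,0,0,0,37.6,0.0341,0.274,-0.273,0,0,0,37.6,0.0341])

```text
time: 12.7
tool_pos: [0.534, 0.0508, 0.1117]
ee_rot: [-3.142, 0.002, 0.121]
wrist_force: [0.2, -0.7, -0.7]
width: 0.0342
finger_force: 5.8
```

```bash
python3 - <<'E'
from h import *
o=robot.get_obs();print(o["tool_pos"],o["width"],o["finger_force"])
go(.5377,.0475,.0245,6.8)
E
```

```text
[0.534014   0.05082007 0.11167369] 0.034154836907969305 5.795103013515472
[0.0034 0.0037 0.0872] [-0.    0.09  0.16]
```

Call:
servo_tool(commands=[0.0034,0.0037,0.03,0,0,0,0.0341,0.0034,0.0037,0.06,0,0,0,0.0341,0.0034,0.0037,0.08,0,0,0,0.0341,0.0034,0.0037,0.086,0,0,0,0.0341,0.0034,0.0037,0.087,0,0,0,0.0341,0.0034,0.0037,0.087,0,0,0,0.0341])

```text
time: 13.45
tool_pos: [0.5393, 0.046, 0.0265]
ee_rot: [3.141, -0.002, 0.119]
wrist_force: [0.3, -0.6, -0.2]
width: 0.034
finger_force: 5.8
```

Call:
servo_tool(commands=[0,0,0,0,0,0,0.0345,0,0,0,0,0,0,0.036,0,0,0,0,0,0,0.042,0,0,0,0,0,0,0.048,0,0,-0.03,0,0,0,0.05,0,0,-0.07,0,0,0,0.05,0,0,-0.1,0,0,0,0.05,0,0,-0.1,0,0,0,0.05])

```text
time: 14.45
tool_pos: [0.5405, 0.0463, 0.1285]
ee_rot: [3.141, -0.007, 0.119]
wrist_force: [0.1, -0.0, -0.6]
width: 0.0503
finger_force: 0.0
```

```bash
python3 - <<'E'
from h import *
s=snapshot("top"); find(s,"block0",.015,4); go(.442,-.3205,.125,33)
E
```

```text
block0 0.64 [298.0, 209.0, 14.0, 11.0] [529.3  44. ] [34.9 29.5] -83.8
block0 0.63 [449.0, 239.0, 26.0, 24.0] [ 442.6 -318.1] [56.6 39. ] 32.7
[-0.1389  0.3528 -0.0004] [-2.000e-02  6.000e-02 -2.619e+01]
```

Call:
servo_tool(commands=[-0.139,0.353,0.0,0,0,-26.2,0.05,-0.139,0.353,0.0,0,0,-26.2,0.05,-0.139,0.353,0.0,0,0,-26.2,0.05,-0.139,0.353,0.0,0,0,-26.2,0.05,-0.139,0.353,0.0,0,0,-26.2,0.05,-0.139,0.353,0.0,0,0,-26.2,0.05,-0.139,0.353,0.02,0,0,-26.2,0.05,-0.139,0.353,0.025,0,0,-26.2,0.05,-0.139,0.353,0.025,0,0,-26.2,0.05])

```text
time: 15.68
tool_pos: [0.4418, -0.3191, 0.0986]
ee_rot: [-3.138, 0.001, 0.577]
wrist_force: [0.6, 0.6, 0.1]
width: 0.0503
finger_force: 0.0
```

```bash
python3 - <<'E'
from h import *
s=snapshot("side"); find(s,"block0",.0075,4); print(proj(s,[[.442,-.321,.0075],[.538,.047,.0175]]).round(1))
go(.442,-.3205,.0135,33)
s=snapshot("top"); find(s,"block0",.015,4)
i=s["img"]
cv2.imwrite("pics/c3.png",np.hstack([cv2.resize(i[170:290,260:380],(400,400)),cv2.resize(i[190:290,420:520],(400,400))]))
E
```

```text
block0 0.8 [280.0, 259.0, 24.0, 14.0] [545.3  40.1] [58.5 43.7] 8.1
block0 0.66 [376.0, 208.0, 23.0, 10.0] [ 439.3 -316.6] [57.8 48.3] 30.4
[[386.5 208.5]
 [291.2 264.4]]
[-0.0013  0.0004  0.087 ] [-0.02 -0.01  0.12]
block0 0.82 [297.0, 197.0, 13.0, 23.0] [542.3  46.3] [54.7 34.8] 7.5
block0 0.61 [449.0, 237.0, 13.0, 12.0] [ 456.6 -309. ] [37.8 19.5] -56.6
```

View pics/c3.png

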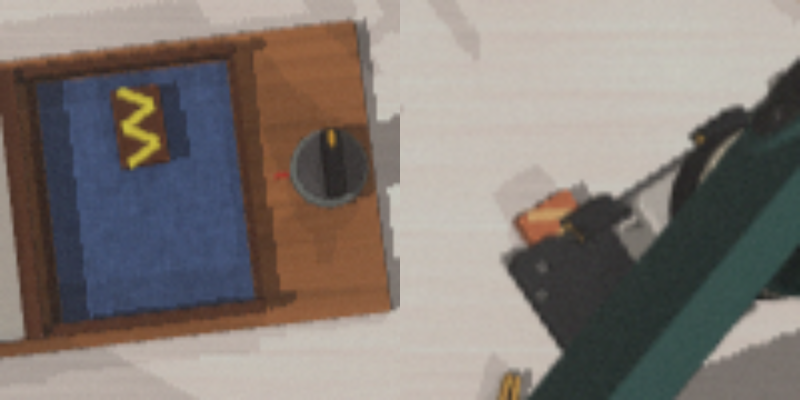

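The dark block lies flat in the tray (top view, about 303,208). The orange one hasn't moved, so I'm picking it up.

Call:
servo_tool(commands=[-0.001,0.0005,0.04,0,0,0,0.05,-0.001,0.0005,0.07,0,0,0,0.05,-0.001,0.0005,0.084,0,0,0,0.05,-0.001,0.0005,0.085,0,0,0,0.045,-0.001,0.0005,0.085,0,0,0,0.04,-0.001,0.0005,0.085,0,0,0,0.038,-0.001,0.0005,0.085,0,0,0,0.036,-0.001,0.0005,0.085,0,0,0,0.035,-0.001,0.0005,0.085,0,0,0,0.0345,-0.001,0.0005,0.085,0,0,0,0.0342])

```text
time: 17.12
tool_pos: [0.4418, -0.3216, 0.0155]
ee_rot: [-3.142, 0.0, 0.576]
wrist_force: [0.5, 0.6, -0.9]
width: 0.0342
finger_force: 0.1
```

Call:
servo_tool(commands=[0,0,0,0,0,0,0.0341,0,0,0,0,0,0,0.0341])

```text
time: 17.38
tool_pos: [0.4418, -0.3216, 0.0154]
ee_rot: [-3.142, 0.0, 0.576]
wrist_force: [0.2, 0.6, 1.2]
width: 0.034
finger_force: 0.1
```

Call:
servo_tool(commands=[0,0,-0.02,0,0,0,0.0341,0,0,-0.06,0,0,0,0.0341,0,0,-0.1,0,0,0,0.0341,0,0,-0.1,0,0,0,0.0341])

```text
time: 17.88
tool_pos: [0.4439, -0.3235, 0.1198]
ee_rot: [3.133, -0.002, 0.576]
wrist_force: [-0.2, 0.3, -0.3]
width: 0.0339
finger_force: 0.0
```

```bash
python3 - <<'E'
from h import *
o=robot.get_obs();print(o["tool_pos"],o["width"],o["finger_force"])
go(.4543,.0375,.11,6.8)
E
```

```text
[ 0.44390585 -0.32347726  0.11982523] 0.03393740623330407 0.0
[ 0.2054 -0.2971  0.0077] [ 0.46 -0.24 26.21]
```

The grip was too loose, so the block stayed down. I'll go back down and close a little further.

Call:
servo_tool(commands=[0,0,0.0,0,0,0,0.046,-0.002,0.002,0.04,0,0,0,0.046,-0.002,0.002,0.08,0,0,0,0.046,-0.002,0.002,0.101,0,0,0,0.046,-0.002,0.002,0.102,0,0,0,0.04,-0.002,0.002,0.102,0,0,0,0.036,-0.002,0.002,0.102,0,0,0,0.035,-0.002,0.002,0.102,0,0,0,0.0343,-0.002,0.002,0.102,0,0,0,0.034,-0.002,0.002,0.102,0,0,0,0.034])

```text
time: 19.12
tool_pos: [0.4413, -0.3244, 0.0135]
ee_rot: [3.141, 0.0, 0.576]
wrist_force: [-0.8, 0.6, -0.4]
width: 0.0346
finger_force: 0.0
```

Call:
servo_tool(commands=[0,0,0,0,0,0,0.0339,0,0,0,0,0,0,0.0339])

```text
time: 19.38
tool_pos: [0.4413, -0.3244, 0.0135]
ee_rot: [3.141, 0.0, 0.576]
wrist_force: [-0.7, 0.6, 0.1]
width: 0.034
finger_force: 3.0
```

Call:
servo_tool(commands=[0,0,0,0,0,0,0.0338,0,0,0,0,0,0,0.0338])

```text
time: 19.62
tool_pos: [0.4413, -0.3244, 0.0135]
ee_rot: [3.141, 0.0, 0.576]
wrist_force: [-0.4, 0.1, 0.0]
width: 0.0338
finger_force: 6.0
```

Call:
servo_tool(commands=[0,0,-0.02,0,0,0,0.0338,0,0,-0.06,0,0,0,0.0338,0,0,-0.1,0,0,0,0.0338,0,0,-0.1,0,0,0,0.0338])

```text
time: 20.12
tool_pos: [0.4433, -0.3262, 0.1179]
ee_rot: [3.133, -0.002, 0.576]
wrist_force: [0.2, 0.8, -0.7]
width: 0.0341
finger_force: 6.0
```

```bash
python3 - <<'E'
from h import *
o=robot.get_obs();print(o["tool_pos"],o["width"],o["finger_force"])
go(.4543,.0375,.11,6.8)
E
```

```text
[ 0.44329373 -0.32623467  0.11785036] 0.034138324038587936 6.021319851279259
[ 0.2074 -0.2991  0.0057] [ 0.46 -0.24 26.21]
```

Call:
servo_tool(commands=[0.013,-0.02,0,0,0,2,0.0338,0.035,-0.05,0,0,0,5,0.0338,0.062,-0.09,0,0,0,9,0.0338,0.09,-0.13,0,0,0,13,0.0338,0.118,-0.17,0,0,0,17,0.0338,0.145,-0.21,0,0,0,20,0.0338,0.17,-0.245,0,0,0,23,0.0338,0.19,-0.275,0,0,0,26.2,0.0338,0.203,-0.293,0,0,0,26.2,0.0338,0.2074,-0.299,0,0,0,26.2,0.0338])

```text
time: 21.38
tool_pos: [0.4513, 0.0404, 0.112]
ee_rot: [-3.141, 0.003, 0.121]
wrist_force: [0.5, 0.3, -0.5]
width: 0.0337
finger_force: 6.0
```

```bash
python3 - <<'E'
from h import *
o=robot.get_obs();print(o["tool_pos"],o["width"],o["finger_force"])
go(.4543,.0375,.024,6.8)
E
```

```text
[0.4513063  0.04036019 0.11196156] 0.033701061582341624 6.026045233011246
[0.0029 0.0032 0.088 ] [-0.01  0.15  0.13]
```

Call:
servo_tool(commands=[0.003,0.003,0.03,0,0,0,0.0338,0.003,0.003,0.06,0,0,0,0.0338,0.003,0.003,0.08,0,0,0,0.0338,0.003,0.003,0.087,0,0,0,0.0338,0.003,0.003,0.0885,0,0,0,0.0338,0.003,0.003,0.0885,0,0,0,0.0338])

```text
time: 22.12
tool_pos: [0.4562, 0.0365, 0.0257]
ee_rot: [3.141, -0.001, 0.119]
wrist_force: [0.8, -0.1, 1.1]
width: 0.0337
finger_force: 6.0
```

Call:
servo_tool(commands=[0,0,0,0,0,0,0.0345,0,0,0,0,0,0,0.036,0,0,0,0,0,0,0.042,0,0,0,0,0,0,0.048,0,0,-0.03,0,0,0,0.05,0,0,-0.07,0,0,0,0.05,0,0,-0.12,0,0,0,0.05,0,0,-0.12,0,0,0,0.05])

```text
time: 23.12
tool_pos: [0.4586, 0.0366, 0.1499]
ee_rot: [3.14, -0.01, 0.119]
wrist_force: [-0.5, -0.4, 0.2]
width: 0.0496
finger_force: 0.0
```

```bash
python3 - <<'E'
from h import *
go(.4786,.192,.14,96.8)
s=snapshot("side"); find(s,"block0",.0175,4);print(proj(s,[[.4543,.0375,.0175]]))
E
```

```text
[ 0.0382 -0.1519  0.0101] [  0.53  -0.38 -89.98]
block0 0.74 [278.0, 258.0, 26.0, 16.0] [539.4  49.8] [61.3 47.7] 9.0
block0 0.59 [307.0, 271.0, 31.0, 11.0] [456.4  40. ] [56.6 47.1] 10.7
block0 0.47 [217.0, 226.0, 146.0, 134.0] [487.1  76.3] [440.9 220.3] -84.1
[[321.33304037 273.50040669]]
```

Both blocks show in the tray from the side. Next I move above the cover handle and check the tray from the top.

```bash
python3 - <<'E'
from h import *
go(.4786,.1925,.09,6.9)
E
```

```text
[ 0.0412 -0.152   0.0551] [ 0.01 -0.04 -0.08]
```

Call:
servo_tool(commands=[0.04,-0.152,0,0,0,0,0.04,0.04,-0.152,0,0,0,0,0.04,0.04,-0.152,0,0,0,0,0.04,0.04,-0.152,0.03,0,0,0,0.04,0.04,-0.152,0.055,0,0,0,0.04,0.04,-0.152,0.055,0,0,0,0.04])

```text
time: 23.98
tool_pos: [0.474, 0.1916, 0.0854]
ee_rot: [3.14, 0.01, 0.119]
wrist_force: [-0.1, -0.9, 0.1]
width: 0.0397
finger_force: 0.0
```

```bash
python3 - <<'E'
from h import *
go(.4786,.1925,.054,6.9)
s=snapshot("top"); find(s,"block0",.025,4)
i=s["img"]; t=snapshot("side")["img"]
cv2.imwrite("pics/c4.png",np.hstack([cv2.resize(i[160:300,190:390],(400,280)),cv2.resize(t[200:360,200:400],(400,280))]))
E
```

```text
[ 0.0049 -0.0004  0.0313] [ 0.09  0.55 -0.07]
block0 0.84 [296.0, 197.0, 15.0, 21.0] [541.3  45.1] [54.6 33.9] 9.3
block0 0.54 [298.0, 231.0, 17.0, 20.0] [460.1  35.2] [53.4 34.9] 6.4
```

View pics/c4.png

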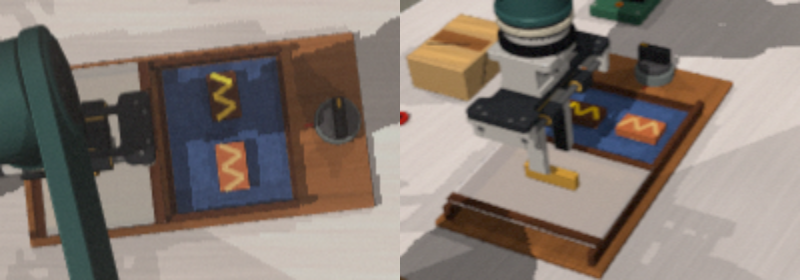

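Both blocks lie flat in the tray and the fingers straddle the handle. Descending to grip it.

Call:
servo_tool(commands=[0.004,-0.0005,0.02,0,0,0,0.04,0.004,-0.0005,0.031,0,0,0,0.04,0.004,-0.0005,0.031,0,0,0,0.03,0.004,-0.0005,0.031,0,0,0,0.02,0.004,-0.0005,0.031,0,0,0,0.014,0.004,-0.0005,0.031,0,0,0,0.012,0.004,-0.0005,0.031,0,0,0,0.0115])

```text
time: 25.0
tool_pos: [0.4815, 0.1937, 0.0596]
ee_rot: [-3.141, -0.001, 0.119]
wrist_force: [-0.4, 1.2, 1.5]
width: 0.0116
finger_force: 15.7
```

```bash
python3 - <<'E'
from h import *
go(.496,.042,.054,6.9)
E
```

```text
[-0.0036  0.1523  0.0055] [-0.03 -0.06 -0.09]
```

Call:
servo_tool(commands=[0,0.01,0,0,0,0,0.011,0,0.03,0,0,0,0,0.011,0,0.05,0,0,0,0,0.011,0,0.075,0,0,0,0,0.011,0,0.1,0,0,0,0,0.011,0,0.12,0,0,0,0,0.011,0,0.135,0,0,0,0,0.011,0,0.143,0,0,0,0,0.011,0,0.147,0,0,0,0,0.011,0,0.147,0,0,0,0,0.011])

```text
time: 26.25
tool_pos: [0.4987, 0.0465, 0.0595]
ee_rot: [3.14, -0.0, 0.119]
wrist_force: [-1.8, -1.1, 5.2]
width: 0.0116
finger_force: 30.0
```

Call:
servo_tool(commands=[0,0.003,0,0,0,0,0.011,0,0.003,0,0,0,0,0.011,0,0.003,0,0,0,0,0.011])

```text
time: 26.62
tool_pos: [0.499, 0.0441, 0.0595]
ee_rot: [3.141, -0.0, 0.119]
wrist_force: [-1.8, -0.1, 5.9]
width: 0.0115
finger_force: 30.0
```

Call:
servo_tool(commands=[0,0.002,0,0,0,0,0.011,0,0.002,0,0,0,0,0.011,0,0.002,0,0,0,0,0.011])

```text
time: 27.0
tool_pos: [0.4991, 0.0438, 0.0596]
ee_rot: [-3.139, -0.0, 0.12]
wrist_force: [-2.1, 3.1, 6.1]
width: 0.0117
finger_force: 30.0
```

Call:
servo_tool(commands=[0,0.003,0,0,0,0,0.011,0,0.003,0,0,0,0,0.011,0,0.003,0,0,0,0,0.011])

```text
time: 27.38
tool_pos: [0.499, 0.0437, 0.0595]
ee_rot: [-3.133, -0.0, 0.12]
wrist_force: [-3.0, 10.4, 6.8]
width: 0.0115
finger_force: 30.1
```

The cover is against its stop (10 N reaction with no movement). I'll release, rise and rotate toward the knob using the other half-turn, so that the wrist has room to turn clockwise.

Call:
servo_tool(commands=[0,0,0,0,0,0,0.014,0,0,0,0,0,0,0.03,0,0,0,0,0,0,0.04,0,0,-0.04,0,0,0,0.04,0,0,-0.08,0,0,0,0.04,0,0,-0.08,0,0,-10,0.04,0,0,-0.08,0,0,-20,0.04,0,0,-0.08,0,0,-30,0.04,0,0,-0.08,0,0,-40,0.04,0,0,-0.08,0,0,-50,0.04])

```text
time: 28.62
tool_pos: [0.4994, 0.0388, 0.1383]
ee_rot: [-3.141, 0.001, 0.997]
wrist_force: [0.1, 0.0, -0.1]
width: 0.0401
finger_force: 0.0
```

Call:
servo_tool(commands=[0,0,0,0,0,-10,0.04,0,0,0,0,0,-20,0.04,0,0,0,0,0,-30,0.04,0,0,0,0,0,-40,0.04,0,0,0,0,0,-50,0.04,0,0,0,0,0,-60,0.04,0,0,0,0,0,-70,0.04,0,0,0,0,0,-80,0.04,0,0,0,0,0,-90,0.04,0,0,0,0,0,-90,0.04])

```text
time: 29.88
tool_pos: [0.4994, 0.0389, 0.1384]
ee_rot: [-3.14, -0.0, 2.56]
wrist_force: [-0.2, 0.4, -0.1]
width: 0.0401
finger_force: 0.0
```

```bash
python3 - <<'E'
from h import *
o=robot.get_obs();print(o["tool_pos"],o["ee_rot"],o["joint_positions"])
go(.510,-.0835,.09,187)
E
```

```text
[0.49937375 0.03893288 0.13835257] [-3.14045499e+00 -3.89762673e-04  2.55985387e+00] [-3.49100556e-02  7.54970792e-03  1.60929455e+00 -7.69880130e-04
  1.52567289e+00 -1.02393273e+00]
[-0.0762 -0.0964  0.0484] [-5.000e-02 -4.000e-02 -4.033e+01]
```

Call:
servo_tool(commands=[-0.02,-0.025,0,0,0,-10,0.04,-0.04,-0.05,0,0,0,-20,0.04,-0.06,-0.075,0,0,0,-30,0.04,-0.077,-0.096,0,0,0,-40.3,0.04,-0.077,-0.096,0,0,0,-40.3,0.04,-0.077,-0.096,0.03,0,0,-40.3,0.04,-0.077,-0.096,0.048,0,0,-40.3,0.04,-0.077,-0.096,0.048,0,0,-40.3,0.04])

```text
time: 30.88
tool_pos: [0.51, -0.082, 0.0889]
ee_rot: [3.14, -0.004, -3.018]
wrist_force: [0.4, 0.8, 0.3]
width: 0.04
finger_force: 0.0
```

```bash
python3 - <<'E'
from h import *
go(.5105,-.0835,.054,187)
s=snapshot("top"); find(s,"cover",.0405,2)
t=snapshot("side"); print(proj(t,[[.5105,-.0835,.056]]).round(1))
cv2.imwrite("pics/c5.png",np.hstack([cv2.resize(s["img"][160:300,190:390],(400,280)),cv2.resize(t["img"][200:340,240:440],(400,280))]))
E
```

```text
[-0.0005 -0.0016  0.0349] [ 0.1  -0.24  0.06]
cover 0.64 [267.0, 182.0, 68.0, 91.0] [497.1  43.7] [183.7 147.8] 6.7
[[326.7 229.1]]
```

View pics/c5.png

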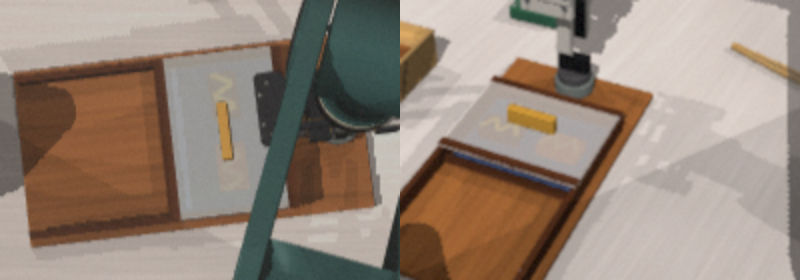

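The cover is shut, centred at (0.497,0.044) over the tray, and the gripper is over the knob. Descending to grip it.

Call:
servo_tool(commands=[0,-0.0015,0.02,0,0,0,0.04,0,-0.0015,0.034,0,0,0,0.04,0,-0.0015,0.034,0,0,0,0.03,0,-0.0015,0.034,0,0,0,0.02,0,-0.0015,0.034,0,0,0,0.015,0,-0.0015,0.034,0,0,0,0.0125,0,-0.0015,0.034,0,0,0,0.0115,0,-0.0015,0.034,0,0,0,0.0115])

```text
time: 32.02
tool_pos: [0.5121, -0.0836, 0.0577]
ee_rot: [3.14, 0.001, -3.017]
wrist_force: [-0.5, 4.8, 4.7]
width: 0.0114
finger_force: 16.7
```

Call:
servo_tool(commands=[0,0,0,0,0,8,0.0105,0,0,0,0,0,16,0.0105,0,0,0,0,0,24,0.0105,0,0,0,0,0,33,0.0105,0,0,0,0,0,42,0.0105,0,0,0,0,0,51,0.0105,0,0,0,0,0,60,0.0105,0,0,0,0,0,67,0.0105,0,0,0,0,0,67,0.0105])

```text
time: 33.15
tool_pos: [0.5116, -0.0847, 0.0577]
ee_rot: [-3.141, 0.0, 2.096]
wrist_force: [-1.1, 3.1, 5.1]
width: 0.0118
finger_force: 30.0
```

Call:
servo_tool(commands=[0,0,0,0,0,2,0.0105,0,0,0,0,0,2,0.014,0,0,0,0,0,2,0.03,0,0,0,0,0,2,0.035,0,0,-0.04,0,0,2,0.035,0,0,-0.08,0,0,2,0.035,0,0,-0.08,0,0,2,0.03])

```text
time: 34.02
tool_pos: [0.5141, -0.0854, 0.1409]
ee_rot: [3.136, 0.006, 2.062]
wrist_force: [0.2, -0.1, -0.0]
width: 0.0309
finger_force: 0.0
```

```bash
python3 - <<'E'
from h import *
s=snapshot("top"); 
for n,z in (("rocker",.03),("rocker_on",.022)): find(s,n,z,3)
t=snapshot("side"); find(t,"rocker",.035,2)
i=s["img"]; hsv=cv2.cvtColor(i,cv2.COLOR_BGR2HSV)
g=((hsv[...,0]>60)&(hsv[...,0]<90)&(hsv[...,1]>90)).astype(np.uint8); g[:, :395]=0; g[:,465:]=0; g[185:]=0;g[:130]=0
print("panel",rect(s,cv2.morphologyEx(g,cv2.MORPH_CLOSE,np.ones((15,15))),.022))
w=((hsv[...,1]<50)&(hsv[...,2]>150)); w2=np.zeros_like(w); w2[144:172,418:445]=w[144:172,418:445]; print("paddle",rect(s,w2,.034),w2.sum())
b=i.astype(int)
cv2.imwrite("pics/c6.png",np.vstack([np.hstack([cv2.resize(i[130:190,390:470],(400,300),interpolation=3),cv2.resize(t["img"][180:220,285:345],(400,300),interpolation=3)]),np.hstack([cv2.resize(i[190:250,320:400],(400,300)),cv2.resize(t["img"][215:265,290:360],(400,300))])]))
go(.657,-.25,.15,0)
E
```

```text
rocker 0.38 [266.0, 183.0, 70.0, 89.0] [498.1  43.4] [186.1 147.9] 6.8
rocker_on 0.69 [422.0, 144.0, 14.0, 13.0] [ 673.2 -249.6] [29.8 23.4] 89.7
rocker 0.6 [306.0, 192.0, 12.0, 6.0] [ 655.5 -233.3] [34.4 24.4] -58.1
panel (array([ 639.6, -202. ]), array([73.8,  0. ]), -11.6)
paddle (array([ 669.6, -247.2]), array([25.3, 23.1]), -78.8) 108
[-0.2151  0.0511 -0.0158] [-2.4000e-01  8.0000e-02  1.1811e+02]
```

View pics/c6.png

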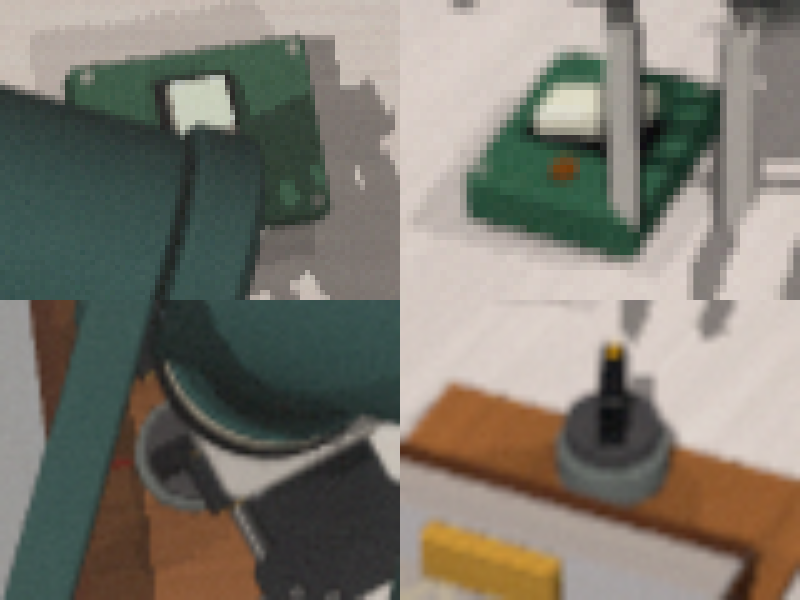

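The knob has stayed turned; its wing now points toward the camera in the side view. I'll measure the rocker from the first unobstructed top and side pictures. The red dot seen earlier at side (319,193) is the end nearer the robot.

```bash
python3 - <<'E'
from h import *
s=snapshot("top"); i=cv2.imread("pics/top0.png"); hsv=cv2.cvtColor(i,cv2.COLOR_BGR2HSV)
def win(m,a,b,c,d):
    o=np.zeros(m.shape,np.uint8);o[a:b,c:d]=m[a:b,c:d];return o
g=win((hsv[...,0]>55)&(hsv[...,0]<95)&(hsv[...,1]>80),130,185,395,465)
print("panel",rect(s,cv2.morphologyEx(g,cv2.MORPH_CLOSE,np.ones((15,15))),.022))
w=win((hsv[...,1]<45)&(hsv[...,2]>150),142,173,421,442);print("paddle",rect(s,w,.034),w.sum())
r=win(((hsv[...,0]<12)|(hsv[...,0]>168))&(hsv[...,1]>60),142,175,418,448);q=np.argwhere(r)[:,::-1];print("red",len(q),plane(s,q.mean(0),.04) if len(q) else "")
t=snapshot("side"); j=cv2.imread("pics/side0.png"); h2=cv2.cvtColor(j,cv2.COLOR_BGR2HSV)
r=win(((h2[...,0]<12)|(h2[...,0]>168))&(h2[...,1]>60),186,206,300,330);q=np.argwhere(r)[:,::-1];print(q.tolist(),plane(t,q,.04).mean(0) if len(q) else"")
cv2.imwrite("pics/c7.png",np.hstack([cv2.resize(i[130:190,390:470],(400,300),interpolation=3),cv2.resize(j[180:220,285:345],(400,300),interpolation=3)]))
E
```

```text
panel (array([ 650.3, -249.5]), array([84. , 76.4]), -64.8)
paddle (array([ 657. , -249.9]), array([48.8, 25.2]), 11.4) 220
red 12 [[ 0.63978088 -0.2521195 ]]
[[318, 193], [319, 193], [320, 193]] [ 0.63609363 -0.2485031 ]
```

View pics/c7.png

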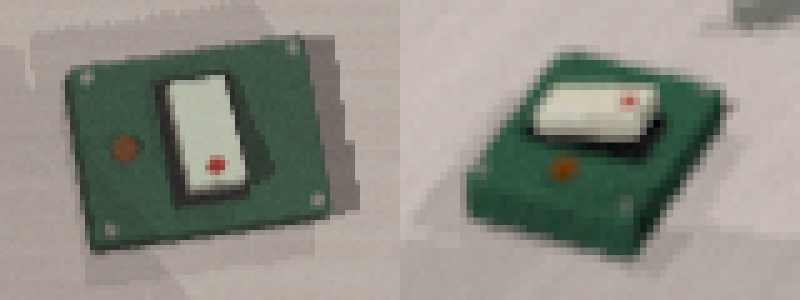

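The red dot is at the robot-side end of the paddle, measured at (0.639,-0.252) from the top and (0.636,-0.249) from the side. Moving there with closed fingers.

Call:
servo_tool(commands=[0,0,0,0,0,10,0.02,0,0,0,0,0,20,0.01,0,0,0,0,0,30,0,0,0,0,0,0,40,0,0,0,0,0,0,50,0,0,0,0,0,0,60,0,0,0,0,0,0,70,0,0,0,0,0,0,80,0,0,0,0,0,0,90,0,0,0,0,0,0,90,0])

```text
time: 35.62
tool_pos: [0.5113, -0.0844, 0.1361]
ee_rot: [-3.141, 0.001, 0.493]
wrist_force: [-0.2, -0.2, 1.0]
width: 0.0005
finger_force: 0.0
```

```bash
python3 - <<'E'
from h import *
go(.639,-.252,.075,11)
E
```

```text
[0.0334 0.2081 0.0609] [-0.04  0.07 17.23]
```

Call:
servo_tool(commands=[0.016,0.1,0,0,0,8,0,0.033,0.15,0,0,0,17.2,0,0.033,0.208,0,0,0,17.2,0,0.033,0.208,0,0,0,17.2,0,0.033,0.208,0.03,0,0,17.2,0,0.033,0.208,0.061,0,0,17.2,0,0.033,0.208,0.061,0,0,17.2,0,0.033,0.208,0.061,0,0,17.2,0])

```text
time: 36.62
tool_pos: [0.6392, -0.2526, 0.0769]
ee_rot: [3.141, -0.001, 0.192]
wrist_force: [-0.1, -1.2, 0.9]
width: 0.0005
finger_force: 0.0
```

```bash
python3 - <<'E'
from h import *
go(.639,-.252,.051,11)
E
```

```text
[-0.0001 -0.0006  0.0259] [ 0.04 -0.05 -0.01]
```

Call:
servo_tool(commands=[0,0,0.015,0,0,0,0,0,0,0.024,0,0,0,0,0,0,0.027,0,0,0,0,0,0,0.03,0,0,0,0,0,0,0.032,0,0,0,0,0,0,0.032,0,0,0,0])

```text
time: 37.38
tool_pos: [0.639, -0.2525, 0.0454]
ee_rot: [3.141, -0.001, 0.191]
wrist_force: [-2.5, 1.0, 5.2]
width: 0.0005
finger_force: 2.5
```

Call:
servo_tool(commands=[0,0,0.002,0,0,0,0,0,0,0.004,0,0,0,0,0,0,0.004,0,0,0,0])

```text
time: 37.75
tool_pos: [0.6392, -0.2525, 0.045]
ee_rot: [3.14, -0.002, 0.191]
wrist_force: [-7.3, 2.7, 16.3]
width: 0.0007
finger_force: 8.3
```

It hit the stop (16 N and no further travel). Lifting and moving aside to check.

Call:
servo_tool(commands=[0,0,-0.05,0,0,0,0,0,0,-0.1,0,0,0,0,-0.05,0.06,-0.12,0,0,0,0,-0.1,0.12,-0.12,0,0,0,0.01,-0.15,0.17,-0.12,0,0,0,0.02,-0.2,0.2,-0.12,0,0,0,0.03,-0.25,0.22,-0.12,0,0,0,0.03,-0.25,0.22,-0.12,0,0,0,0.03])

```text
time: 38.75
tool_pos: [0.432, -0.5183, 0.1596]
ee_rot: [3.141, 0.001, 0.187]
wrist_force: [0.4, 0.9, -0.3]
width: 0.0301
finger_force: 0.0
```

```bash
python3 - <<'E'
from h import *
s=snapshot("top"); i=s["img"]; t=snapshot("side")["img"]
find(s,"cover",.0405,1); find(s,"tweezers",.012,3)
k=i.astype(int).sum(2)<110; k2=np.zeros_like(k);k2[200:235,345:375]=k[200:235,345:375]; print("knob",rect(s,k2,.0665),k2.sum())
cv2.imwrite("pics/c8.png",np.vstack([cv2.resize(i[80:300,100:540],(800,400)),np.hstack([cv2.resize(i[130:190,390:470],(267,200)),cv2.resize(t[180:220,285:345],(267,200)),cv2.resize(t[215:265,290:360],(266,200))])]))
E
```

```text
cover 0.69 [267.0, 183.0, 70.0, 89.0] [497.2  42.3] [184.7 149.6] 6.4
tweezers 0.79 [133.0, 182.0, 11.0, 88.0] [499.4 420.1] [202.8  13.6] -2.7
tweezers 0.75 [130.0, 332.0, 106.0, 65.0] [190.7 319. ] [277.  20.] 59.9
tweezers 0.6 [422.0, 286.0, 26.0, 118.0] [ 231.9 -255.7] [274.4  18.7] -13.7
knob (array([503.3, -81. ]), array([32.5,  4.5]), -70.1) 6
```

View pics/c8.png

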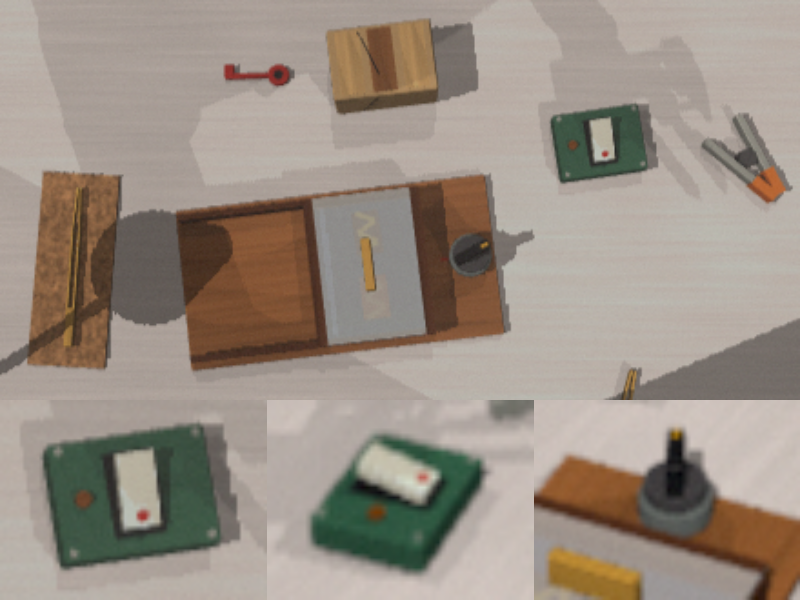

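The final check shows:
- The red-dotted rocker end stays lowered.
- The knob is locked.
- The cover is shut over both blocks.
- The tweezers are on the mat.
- The puzzle box, clamp and key are where they were.

Handing in.

```bash
python3 -c "
from bench import close_job
print(close_job())"
```

```text
the job is handed in; nothing more can be done
None
```

Job handed in: the tweezers are on the mat, both blocks are flat in the tray (peak grip about 16 N in all), the cover is shut, the knob is locked and the rocker is pressed on. The rocker's tilt shows it is on, but I did not see the lamp itself light.

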